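# Hook the lid onto the coin box in the caddy

## Task

The white coin box on the caddy's upper tier is missing its lid: take the lid that has a flat lip sticking out of one end from the cabinet top, tilt it lip end down and slide the lip under the ledge of the coin box. Then swing the other end down until the lid lies flat and fully home in the box, and let go. Leave the glass dish beside the box where it stands.

Things in the scene. Friction and masses are not known exactly. Their poses are not given: they have to be found in the camera images.
- lid_grip (a point): centre of the upright rib on the right lid (white plastic, 90 g, flat on the cabinet; a lid without lip is the wrong one). Rib 40 long (x), 12 thick (y), 32 high, from 5 to 37 mm above the lid's underside; grip it across its 12 mm from above. The point is 21 mm above the underside. Panel 108 (x) x 110 x 5 mm, its +x end 67 mm from the point. x away from the lip, z up out of the top
- lid_lip (a point): middle of the tip edge of the same lid's lip, 67 mm in -x from the rib's centre and 2 mm above the underside; same axes. The lip, 26 long x 60 wide x 4 mm thick, sticks out of the middle of the panel's -x end, flush with the underside; lip and panel are 134 mm long together
- coin_box: fixed open box, 160 (x) x 120 mm, in one half of the upper tier. Origin: centre of underside, z up, x from ledge (robot side) to back wall. Ledge: x -76 to -50 mm, underside at 64, top 68. Back wall: inner face x +76, top 72. Lid rests level on side rails (80 mm apart) at 50 mm, lip under ledge, other end inside back wall, rib over box centre, 9 mm play each way. Latch button: ignore
- dish_mid (a point): round glass dish, 96 mm across, 35 mm high, standing loose in the other half of the same tier; the point is its centre, half-way up. To be left where it is
Things that resemble listed ones, but are neither listed nor needed, are in the scene too. What is shaped like the part that bears lid_grip but brown is not meant.

How it is judged:
By the outcome, as a careful person would: the job done as asked, in the order asked, and still so for the second after the job is handed in, with the robot touching nothing.
It also fails if it takes over 43 s, if anything falls off the work surface, if the arm or the gripper's body presses on something with over 40 N, if the wrist force passes 120 N, or if a joint passes its speed limit or range.

## Robot

A 6-joint arm with a two-finger parallel gripper is mounted at the origin on the work surface. World frame = base frame: x ahead of the robot, y to its left, z up, the work surface at z = 0. Lengths are in m, angles in rad, forces in N, time in s.
With the tool pointing down it reaches from about 0.225 to 0.875 m from the base axis. Payload 3.4 kg.
Tool frame: the origin (TCP) lies at the very end of the fingers, on their centre line; the grasp point (between the pads) lies 19 mm behind it; z points along the fingers, y is the line along which they close (so a half turn about z gives the same grasp; the last joint's range is limited). The gripper opens to 85 mm and grips with 20 to 120 N. Pads are 22 mm wide; open, the fingers measure 114 mm over their backs; the gripper's body (76 mm by 85 mm) begins 54 mm behind the grasp point. The pads swing forward as they close: fully open they stand 13 mm farther back than shut.
Start: joints at [1.185, 0.276, 1.505, -0, 1.361, -0.121], TCP at [0.151, 0.555, 0.231] pointing down, gripper open.
Joint ranges: [-2.89, 2.89], [-0.75, 2.08], [0.22, 2.7], [-1.18, 4.32], [0.11, 2.71], [-2.7, 2.7]. Speed limits (rad/s): [2.57, 2.57, 3.14, 3.14, 3.14, 3.14].

## Interface

Orientations are given as a unit quaternion [w, x, y, z].
In Python, from rig import get_state, optics, sign_off gives the robot as it stands.
- The arm moves only by the tool send_rows, never from a script. Its argument "increments" is a list of rows, each an object with "gripper": the gripper's target within -1 to 1 (shut at 1, half-way at 0, fully open at -1); "linear": the shift along the world's x, y, z in m, a list of three; "delta_rot": the turn, a rotation vector about the world's x, y, z in rad, a list of three. In form: [{"gripper": gripper, "linear": [dx, dy, dz], "delta_rot": [rx, ry, rz]}, ...]. A call has 1 to 8 rows; each row is the pose to reach, as a shift and turn from the pose commanded when the call began; what a row does not reach only later rows make up. A row lasts 1/10 s, in which the tool goes at most 50 mm and 8.59 degrees, less where a joint would pass 70% of its speed; a pose out of reach is approached as far as the arm can. A call with a gripper value outside its range is refused whole. The fingers move at their own pace and stop on an object; "newtons" is the grip in N (left out, the last holds). Time passes only in rows, so rows that repeat a pose let the fingers close. It gives the time, the measured TCP pose, the force, the opening and the grip force at its end, in the units of the state.
- get_state(): the state, without advancing time (a new reading comes with each control period).
- optics.get_image(name): name is "scene" or "top"; returns a dict with "pixels" (384x512x3 uint8, blue, green, red), "K" (3x3 intrinsics, pixels), "rvec" (rotation vector, rad) and "tvec" (3), from world to camera coordinates, as OpenCV has them. Camera axes: x right, y down, z forward; pixel columns grow to the right and rows downward; lengths in m; the calibration is good to about 2 mm. A picture is of the moment at which its call begins. There is no depth.
- sign_off(): hands the job in; it is judged then, once.
The state is a dict: "clock": time; "qpos": joint angles; "qd": joint speeds; "effort": joint torques, N m; "position": TCP position; "ee_rot": TCP orientation; "contact_force": force on the tool from outside, world axes, zero at the start; "moment": the same for the moment, N m; "width": finger opening in m; "gripper_force": force on a finger pad.
Only numpy, scipy, OpenCV 4.12 (cv2) and the standard library are available. Lean on these libraries where they do the work, as an engineer would, in place of code of your own. Each camera call takes 0.05 s, during which the arm holds its last target. There are 200 camera calls.

## Working session

There is one attempt and no reset: what is moved stays moved. The work goes in short steps, Python scripts to look and compute and a tool call to move; the robot and the scene stay as the last step left them, time stands still between calls to the robot, and variables do not carry over. Pictures are saved under pics/ and viewed, at most 10 in all, crops included, and the job is handed in when it is done.

Besides the shell and the picture viewer there is one more tool, called as name([rows], argument=value, ...), one row to a line, values as JSON. send_rows: Moves the arm, as the interface text tells. Its arguments: {"type":"object","properties":{"increments":{"type":"array"},"newtons":{"type":"number"}},"required":["increments"]}

```bash
mkdir -p pics; ls; cat > h.py <<'E'
import numpy as np, cv2
from rig import get_state, optics, sign_off
def grab(n,f=None):
    d=optics.get_image(n)
    if f: cv2.imwrite('pics/'+f,d['pixels'])
    return d
def ray(d,uv,z):
    R=cv2.Rodrigues(np.array(d['rvec'],float))[0];t=np.array(d['tvec'],float).ravel()
    c=-R.T@t; v=R.T@np.linalg.inv(d['K'])@np.array([uv[0],uv[1],1.])
    return c+v*(z-c[2])/v[2]
def proj(d,P):
    return cv2.projectPoints(np.array(P,float).reshape(-1,3),np.array(d['rvec'],float),np.array(d['tvec'],float),np.array(d['K'],float),None)[0].reshape(-1,2)
E
python3 - <<'E'
from h import *
import pickle
o={}
for n in('scene','top'):
    o[n]=grab(n); d=o[n]
    R=cv2.Rodrigues(np.array(d['rvec'],float))[0];print(n,(-R.T@np.array(d['tvec']).ravel()).round(3),d['K'][0][0],R[2].round(2))
pickle.dump(o,open('o.pkl','wb'))
for n in o: cv2.imwrite(f'pics/{n}1.png',cv2.resize(o[n]['pixels'],(800,600),interpolation=cv2.INTER_CUBIC))
print(get_state())
E
```

```text
pics
scene [1.128 0.042 0.756] 348.3551592965251 [-0.71 -0.12 -0.69]
top [ 0.379 -0.081  1.063] 384.6667477174318 [ 0.09  0.02 -1.  ]
{'clock': 0.1, 'qpos': array([ 1.18496957e+00,  2.76537676e-01,  1.50599531e+00,  1.01786224e-05,
        1.36069446e+00, -1.21015765e-01]), 'qd': array([-2.41305405e-04, -8.71917319e-05, -4.96699615e-03, -4.02961204e-04,
       -3.16540130e-03, -4.03468493e-04]), 'effort': array([ 2.06086361e-04, -4.17697978e+01, -2.46405530e+01, -1.50120322e-04,
        5.61214300e-03, -1.09814681e-05]), 'position': array([0.1503284 , 0.55452305, 0.2305273 ]), 'ee_rot': array([-2.09753965e-04,  1.32019978e-01,  9.91246719e-01, -7.90044713e-04]), 'contact_force': array([ 0.1334125 , -0.50309307, -0.04073008]), 'moment': array([-0.00856641, -0.05280016,  0.01222109]), 'gripper_force': 0.0, 'width': 0.08531218367104053}
```

View pics/scene1.png

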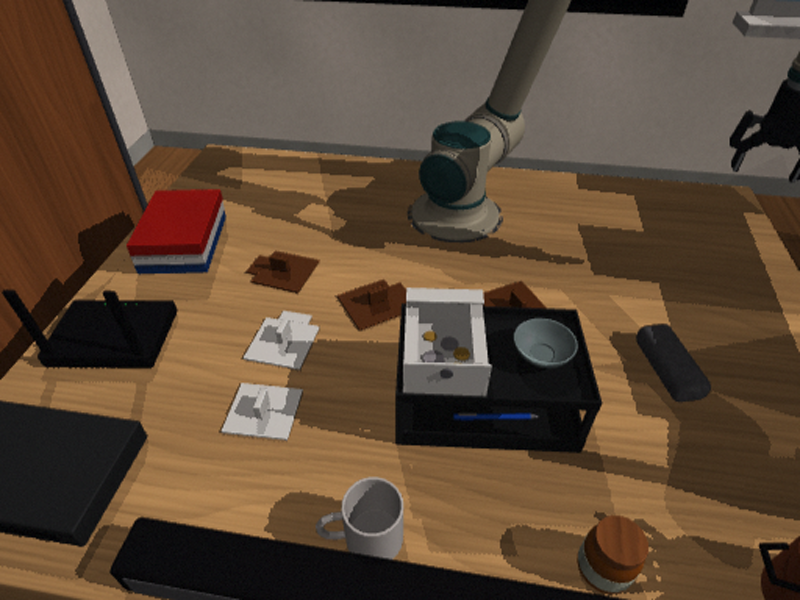

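View pics/top1.png

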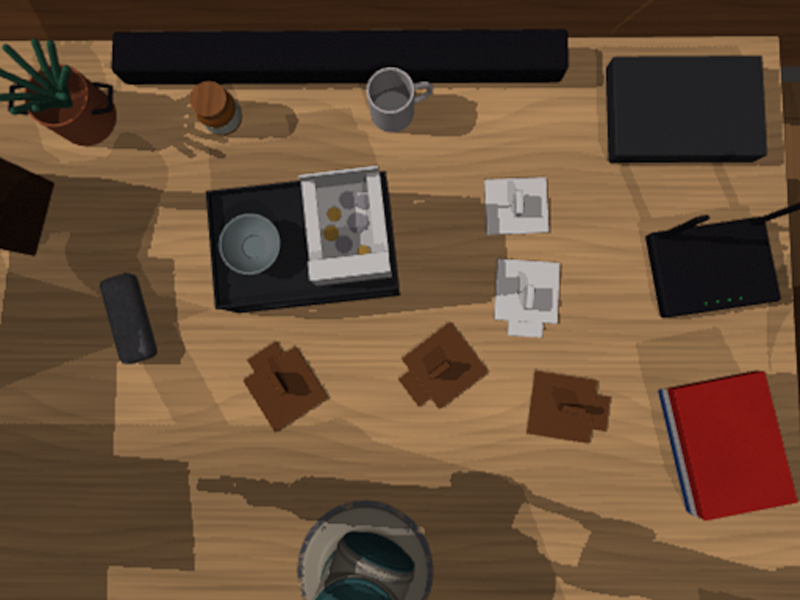

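Both views show two white lids. In the top view at 800 px, the one with a lip is at (528,298) with the lip toward the robot at (526,330), and the one without is at (516,205). The three brown lids at (286,385), (443,368) and (570,407) are not meant. I choose (528,298). The box is at (346,224) with its ledge at (348,268), and the dish is at (250,244).

```bash
python3 - <<'E'
from h import *
import pickle
o=pickle.load(open('o.pkl','rb'))
t=o['top']['pixels'];
a=cv2.resize(t[160:220,305:370],None,fx=6,fy=6,interpolation=cv2.INTER_CUBIC)
b=cv2.resize(t[100:200,130:260],None,fx=6,fy=6,interpolation=cv2.INTER_CUBIC)
cv2.imwrite('pics/c1.png',a);cv2.imwrite('pics/c2.png',b)
E
```

```text
(no output)
```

View pics/c1.png

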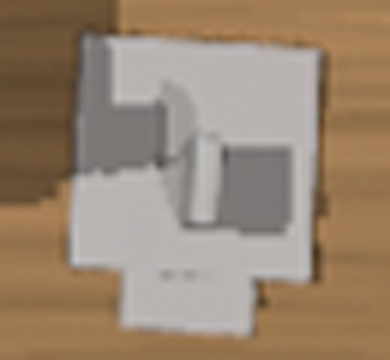

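View pics/c2.png

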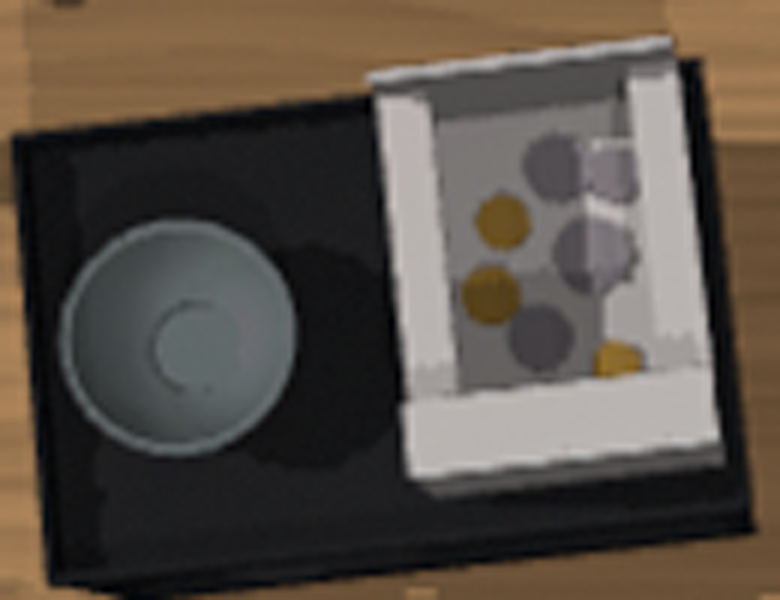

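The first crop confirms the lid has a lip, with its tip edge running from (120,325) to (253,335) and the rib at about (205,180). The second crop shows the box's ledge corners at (402,405), (716,365), (722,440) and (410,478), the back wall top at (367,75) to (670,37), and the dish rim centred at (178,337).

```bash
cat > fit.py <<'E'
from h import *
import pickle
from scipy.optimize import least_squares
o=pickle.load(open('o.pkl','rb')); T,S=o['top'],o['scene']
def up(p,x0,y0,s=6): return [((a+.5)/s-.5+x0,(b+.5)/s-.5+y0) for a,b in p]
def tf(p,M): 
    c,s=np.cos(p[2]),np.sin(p[2]); M=np.array(M)/1000.
    return np.c_[p[0]+c*M[:,0]-s*M[:,1],p[1]+s*M[:,0]+c*M[:,1],p[3]+M[:,2]]
lid=up([(82,33),(325,48),(308,283),(70,265),(120,325),(253,335)],305,160)
LM=[(67,55,5),(67,-55,5),(-41,-55,5),(-41,55,5),(-67,30,4),(-67,-30,4)]
r=least_squares(lambda p:(proj(T,tf([*p,0],LM))-lid).ravel(),[.4,-.3,0])
print('lid',r.x,np.degrees(r.x[2]),r.fun.round(1))
box=up([(402,405),(716,365),(722,440),(410,478),(367,75),(670,37)],130,100)
BM=[(-50,60,68),(-50,-60,68),(-80,-60,68),(-80,60,68),(80,60,72),(80,-60,72)]
sb=up([(403,362),(490,366),(405,290),(484,291)],0,0,1.5625)
SM=[(80,-60,72),(80,60,72),(-80,-60,68),(-80,60,68)]
r2=least_squares(lambda p:np.r_[proj(T,tf(p,BM))-box,proj(S,tf(p,SM))-sb].ravel(),[.45,0,0,.1])
print('box',r2.x,np.degrees(r2.x[2]),r2.fun.round(1))
z=r2.x[3]
print('dish',ray(T,up([(178,337)],130,100)[0],z+.035))
tier=up([(12,135),(705,60),(752,530),(52,582)],130,100)
for q in tier: print('tier',ray(T,q,z).round(3))
E
python3 fit.py
```

```text
lid [ 0.4678394  -0.28364736 -0.07052446] -4.040753803218809 [ 0.2 -0.2 -0.4  0.1  0.4 -0.1 -0.1 -0.   0.   0.1 -0.2  0.1]
box [0.56380308 0.02063757 0.12341255 0.11411027] 7.071018095008876 [-0.  -0.2 -1.   0.2 -0.5  0.4 -0.   0.4 -0.3 -0.2  0.1 -0.1 -0.7  1.3
  0.3  0.5  0.2 -1.2 -1.6 -0.6]
dish [0.53847993 0.17072356 0.14911027]
tier [0.631 0.253 0.114]
tier [ 0.663 -0.039  0.114]
tier [ 0.464 -0.06   0.114]
tier [0.442 0.23  0.114]
```

send_rows([
  {"gripper": -1, "linear": [0.14, -0.37, 0], "delta_rot": [0, 0, 0.1]},
  {"gripper": -1, "linear": [0.14, -0.37, 0], "delta_rot": [0, 0, 0.1]},
  {"gripper": -1, "linear": [0.14, -0.37, 0], "delta_rot": [0, 0, 0.1]},
  {"gripper": -1, "linear": [0.14, -0.37, 0], "delta_rot": [0, 0, 0.1]},
  {"gripper": -1, "linear": [0.14, -0.37, 0], "delta_rot": [0, 0, 0.1]},
  {"gripper": -1, "linear": [0.14, -0.37, 0], "delta_rot": [0, 0, 0.1]},
  {"gripper": -1, "linear": [0.14, -0.37, 0], "delta_rot": [0, 0, 0.1]},
  {"gripper": -1, "linear": [0.14, -0.37, 0], "delta_rot": [0, 0, 0.1]},
], newtons=60)

```text
clock: 0.9
position: [0.2904, 0.1829, 0.2312]
ee_rot: [0.0, 0.082, 0.997, -0.0]
contact_force: [1.0, -0.0, 0.0]
width: 0.0855
gripper_force: 0.0
```

send_rows([
  {"gripper": -1, "linear": [0.12, -0.36, 0], "delta_rot": [0, 0, 0.094]},
  {"gripper": -1, "linear": [0.12, -0.36, 0], "delta_rot": [0, 0, 0.094]},
  {"gripper": -1, "linear": [0.12, -0.36, 0], "delta_rot": [0, 0, 0.094]},
  {"gripper": -1, "linear": [0.12, -0.36, 0], "delta_rot": [0, 0, 0.094]},
  {"gripper": -1, "linear": [0.12, -0.36, 0], "delta_rot": [0, 0, 0.094]},
  {"gripper": -1, "linear": [0.12, -0.36, 0], "delta_rot": [0, 0, 0.094]},
  {"gripper": -1, "linear": [0.12, -0.36, 0], "delta_rot": [0, 0, 0.094]},
  {"gripper": -1, "linear": [0.12, -0.36, 0], "delta_rot": [0, 0, 0.094]},
])

```text
clock: 1.7
position: [0.411, -0.1783, 0.231]
ee_rot: [0.0, 0.037, 0.999, -0.0]
contact_force: [0.4, 0.9, 0.1]
width: 0.0853
gripper_force: 0.0
```

send_rows([
  {"gripper": -0.3, "linear": [0.03, -0.05, -0.03], "delta_rot": [0, 0, 0]},
  {"gripper": -0.3, "linear": [0.058, -0.107, -0.05], "delta_rot": [0, 0, 0]},
  {"gripper": -0.3, "linear": [0.058, -0.107, -0.09], "delta_rot": [0, 0, 0]},
  {"gripper": -0.3, "linear": [0.058, -0.107, -0.13], "delta_rot": [0, 0, 0]},
  {"gripper": -0.3, "linear": [0.058, -0.107, -0.16], "delta_rot": [0, 0, 0]},
  {"gripper": -0.3, "linear": [0.058, -0.107, -0.16], "delta_rot": [0, 0, 0]},
  {"gripper": -0.3, "linear": [0.058, -0.107, -0.16], "delta_rot": [0, 0, 0]},
])

```text
clock: 2.4
position: [0.4685, -0.2819, 0.0713]
ee_rot: [-0.0, 0.035, 0.999, 0.0]
contact_force: [-0.2, 0.0, -0.0]
width: 0.0555
gripper_force: 0.0
```

```bash
python3 - <<'E'
from h import *
d=grab('scene')
a=d['pixels'][170:260,130:240]; cv2.imwrite('pics/s2.png',cv2.resize(a,None,fx=6,fy=6,interpolation=cv2.INTER_CUBIC))
s=get_state();print(s['position'],s['ee_rot'],s['width'],s['qpos'])
E
```

```text
[ 0.46940605 -0.28254525  0.0726245 ] [ 9.05666231e-04  3.52725970e-02  9.99377137e-01 -6.00753852e-04] 0.055662004197925594 [-6.68911494e-01  3.70921758e-01  1.79647107e+00  1.26110120e-04
  9.72028724e-01 -2.16921891e+00]
```

View pics/s2.png

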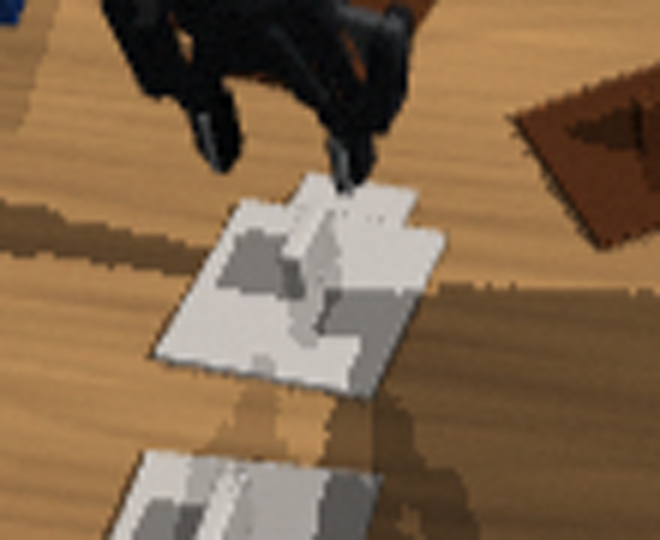

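The open fingers stand either side of the rib (crop fingertips at (215,165) and (350,185), rib top at (315,225)). I'll go down and grip.

send_rows([
  {"gripper": -0.3, "linear": [-0.001, 0, -0.03], "delta_rot": [0, 0, 0]},
  {"gripper": -0.3, "linear": [-0.001, 0, -0.05], "delta_rot": [0, 0, 0]},
  {"gripper": -0.3, "linear": [-0.001, 0, -0.062], "delta_rot": [0, 0, 0]},
  {"gripper": -0.3, "linear": [-0.001, 0, -0.062], "delta_rot": [0, 0, 0]},
  {"gripper": 1, "linear": [-0.001, 0, -0.062], "delta_rot": [0, 0, 0]},
  {"gripper": 1, "linear": [-0.001, 0, -0.062], "delta_rot": [0, 0, 0]},
  {"gripper": 1, "linear": [-0.001, 0, -0.062], "delta_rot": [0, 0, 0]},
  {"gripper": 1, "linear": [-0.001, 0, -0.062], "delta_rot": [0, 0, 0]},
])

```text
clock: 3.25
position: [0.4684, -0.2826, 0.0106]
ee_rot: [0.001, 0.035, 0.999, -0.001]
contact_force: [-0.7, -1.1, 5.6]
width: 0.0112
gripper_force: 60.8
```

send_rows([
  {"gripper": 1, "linear": [0, 0, 0], "delta_rot": [0, 0, 0]},
  {"gripper": 1, "linear": [0, 0, 0], "delta_rot": [0, 0, 0]},
  {"gripper": 1, "linear": [0, 0, 0], "delta_rot": [0, 0, 0]},
])

```text
clock: 3.55
position: [0.4684, -0.2827, 0.0106]
ee_rot: [0.001, 0.035, 0.999, -0.001]
contact_force: [0.1, -0.2, 7.3]
width: 0.0109
gripper_force: 60.8
```

send_rows([
  {"gripper": 1, "linear": [0, 0, 0.03], "delta_rot": [0, 0, 0]},
  {"gripper": 1, "linear": [0, 0, 0.07], "delta_rot": [0, 0, 0]},
  {"gripper": 1, "linear": [0, 0, 0.11], "delta_rot": [0, 0, 0]},
  {"gripper": 1, "linear": [0, 0, 0.15], "delta_rot": [0, 0, 0]},
  {"gripper": 1, "linear": [0, 0, 0.19], "delta_rot": [0, 0, 0]},
  {"gripper": 1, "linear": [0, 0, 0.23], "delta_rot": [0, 0, 0]},
  {"gripper": 1, "linear": [0, 0, 0.27], "delta_rot": [0, 0, 0]},
  {"gripper": 1, "linear": [0, 0, 0.28], "delta_rot": [0, 0, 0]},
])

```text
clock: 4.35
position: [0.469, -0.2832, 0.2945]
ee_rot: [0.004, 0.035, 0.999, -0.003]
contact_force: [0.6, 0.0, 0.0]
width: 0.0108
gripper_force: 59.8
```

send_rows([
  {"gripper": 1, "linear": [0.012, 0.03, 0], "delta_rot": [0, 0, 0.02]},
  {"gripper": 1, "linear": [0.028, 0.07, 0], "delta_rot": [0, 0, 0.04]},
  {"gripper": 1, "linear": [0.043, 0.11, 0], "delta_rot": [0, 0, 0.06]},
  {"gripper": 1, "linear": [0.058, 0.15, 0], "delta_rot": [0, 0, 0.09]},
  {"gripper": 1, "linear": [0.074, 0.19, 0], "delta_rot": [0, 0, 0.12]},
  {"gripper": 1, "linear": [0.09, 0.23, 0], "delta_rot": [0, 0, 0.15]},
  {"gripper": 1, "linear": [0.105, 0.27, 0], "delta_rot": [0, 0, 0.18]},
  {"gripper": 1, "linear": [0.116, 0.306, 0], "delta_rot": [0, 0, 0.194]},
])

```text
clock: 5.15
position: [0.5835, 0.0261, 0.288]
ee_rot: [-0.001, -0.062, 0.998, 0.0]
contact_force: [0.0, 0.4, -0.9]
width: 0.0112
gripper_force: 59.7
```

send_rows([
  {"gripper": 1, "linear": [0, 0, 0], "delta_rot": [0.01, -0.08, 0]},
  {"gripper": 1, "linear": [0, 0, 0], "delta_rot": [0.02, -0.16, 0]},
  {"gripper": 1, "linear": [0, 0, 0], "delta_rot": [0.03, -0.24, 0]},
  {"gripper": 1, "linear": [0, 0, 0], "delta_rot": [0.04, -0.32, 0]},
  {"gripper": 1, "linear": [0, 0, 0], "delta_rot": [0.043, -0.346, 0]},
  {"gripper": 1, "linear": [0, 0, 0], "delta_rot": [0.043, -0.346, 0]},
  {"gripper": 1, "linear": [0, 0, 0], "delta_rot": [0.043, -0.346, 0]},
])

```text
clock: 5.85
position: [0.5831, 0.024, 0.2888]
ee_rot: [0.172, -0.061, 0.983, 0.011]
contact_force: [0.1, 0.2, -0.5]
width: 0.0109
gripper_force: 59.8
```

```bash
cat > chk.py <<'E'
import sys
from h import *
from scipy.spatial.transform import Rotation as Ro
s=get_state();p=s['position'];q=s['ee_rot'];R=Ro.from_quat(np.r_[q[1:],q[0]]).as_matrix()
# lid axes: z=-tool z, y=±tool y
z=-R[:,2];y=R[:,1]*np.sign(R[1,1]);x=np.cross(y,z)
B=np.array([.5638,.0206,.114]);yw=.1234
if len(sys.argv)>2: B+=np.array(eval(sys.argv[2]))
bx=np.array([np.cos(yw),np.sin(yw),0]);by=np.array([-bx[1],bx[0],0])
def inb(P): return np.round(1000*np.array([(P-B)@bx,(P-B)@by,(P-B)[2]]),1)
o=p-.0106*z
print('TCP',p.round(4),'inbox',inb(p),'lid o',inb(o),'tip',inb(o-.067*x),'end',inb(o+.067*x),'tilt',np.degrees(np.arcsin(x[2])).round(1),'yawerr',np.degrees(np.arctan2(y@bx,y@by)).round(2))
print(s['contact_force'].round(1),s['moment'].round(2),s['width'],s['gripper_force'],s['clock'],s['qpos'].round(2))
L=lambda P:(o+np.array(P)/1000@np.array([x,y,z]))
LM=[(67,55,5),(67,-55,5),(-41,-55,5),(-41,-30,4),(-67,-30,4),(-67,30,4),(-41,30,4),(-41,55,5)]
BM=[(-50,60,68),(-50,-60,68),(-80,-60,68),(-80,60,68)]
W=lambda P:B+np.array([P[0]*bx+P[1]*by])[0]/1000+np.array([0,0,P[2]/1000])
if len(sys.argv)>1 and sys.argv[1]!='-':
    out=[]
    for n,(x0,y0,x1,y1) in (('top',(170,90,270,200)),('scene',(240,150,340,260))):
        d=grab(n); im=cv2.resize(d['pixels'][y0:y1,x0:x1],None,fx=4,fy=4,interpolation=cv2.INTER_CUBIC)
        for M,f,c in((LM,L,(0,0,255)),(BM,W,(0,255,0))):
            u=(proj(d,[f(P) for P in M])+.5-[x0,y0])*4
            cv2.polylines(im,[u.round().astype(int)],True,c,1)
        out.append(im)
    cv2.imwrite('pics/'+sys.argv[1],np.hstack(out))
E
python3 chk.py k1.png
```

```text
TCP [0.5831 0.024  0.2888] inbox [ 19.6   1.  174.8] lid o [ 23.2   1.  164.8] tip [-39.8   1.  142. ] end [ 86.2   0.9 187.6] tilt 19.9 yawerr 0.02
[ 0.1  0.2 -0.5] [-0.06  0.19  0.01] 0.010889342892510126 59.77198898792267 5.85 [-0.13  0.08  1.67  0.1   1.06 -1.86]
```

View pics/k1.png

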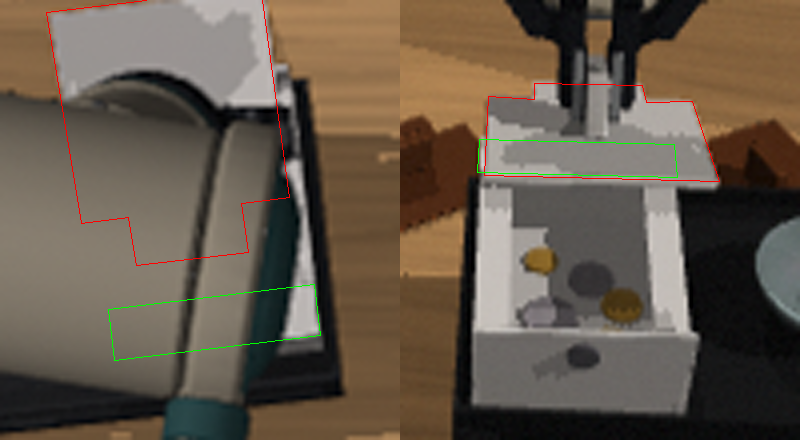

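The lid model (red) lies on the picture of the lid, with its far edge at (480–720,178) in the right half. The box and coins are below it, and the dish is clear at the right. I'll descend to just above insertion height.

send_rows([
  {"gripper": 1, "linear": [0.002, -0.001, -0.03], "delta_rot": [0, 0, 0]},
  {"gripper": 1, "linear": [0.002, -0.001, -0.05], "delta_rot": [0, 0, 0]},
  {"gripper": 1, "linear": [0.002, -0.001, -0.065], "delta_rot": [0, 0, 0]},
  {"gripper": 1, "linear": [0.002, -0.001, -0.075], "delta_rot": [0, 0, 0]},
  {"gripper": 1, "linear": [0.002, -0.001, -0.082], "delta_rot": [0, 0, 0]},
  {"gripper": 1, "linear": [0.002, -0.001, -0.088], "delta_rot": [0, 0, 0]},
  {"gripper": 1, "linear": [0.002, -0.001, -0.093], "delta_rot": [0, 0, 0]},
  {"gripper": 1, "linear": [0.002, -0.001, -0.093], "delta_rot": [0, 0, 0]},
])

```text
clock: 6.75
position: [0.5853, 0.0231, 0.1959]
ee_rot: [0.173, -0.061, 0.983, 0.011]
contact_force: [-0.2, -0.5, -0.7]
width: 0.0109
gripper_force: 59.8
```

```bash
python3 chk.py k2.png
```

```text
TCP [0.5853 0.0231 0.1959] inbox [21.7 -0.2 81.9] lid o [25.3 -0.2 72. ] tip [-37.7  -0.2  49.1] end [88.3 -0.2 94.8] tilt 19.9 yawerr 0.0
[-0.2 -0.5 -0.7] [-0.03  0.19  0.  ] 0.010892000326686175 59.818541407585144 6.75 [-0.13  0.15  1.83  0.12  0.83 -1.89]
```

View pics/k2.png

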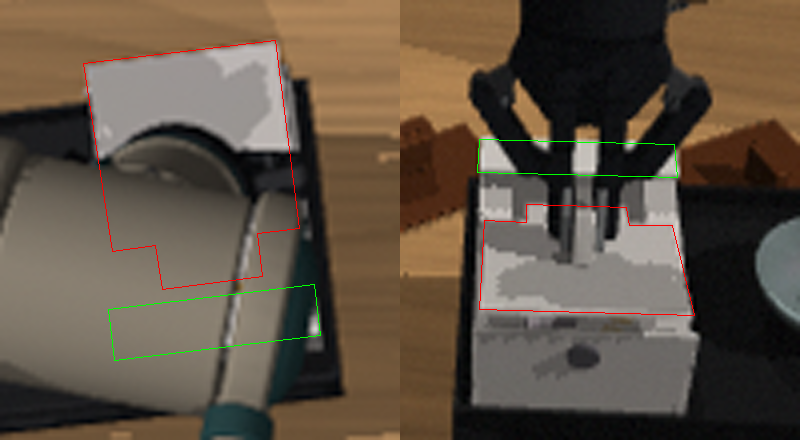

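The lid sits tilted over the box, with its far edge at (480–693,312), above the back wall. The ledge outline (green) matches the white strip at (480–675,140–175). I'll slide the lip in.

send_rows([
  {"gripper": 1, "linear": [-0.005, -0.0006, -0.001], "delta_rot": [0, 0, 0]},
  {"gripper": 1, "linear": [-0.01, -0.0012, -0.001], "delta_rot": [0, 0, 0]},
  {"gripper": 1, "linear": [-0.015, -0.0018, -0.001], "delta_rot": [0, 0, 0]},
  {"gripper": 1, "linear": [-0.019, -0.0024, -0.001], "delta_rot": [0, 0, 0]},
  {"gripper": 1, "linear": [-0.022, -0.0028, -0.001], "delta_rot": [0, 0, 0]},
  {"gripper": 1, "linear": [-0.025, -0.0031, -0.001], "delta_rot": [0, 0, 0]},
  {"gripper": 1, "linear": [-0.028, -0.0035, -0.001], "delta_rot": [0, 0, 0]},
  {"gripper": 1, "linear": [-0.028, -0.0035, -0.001], "delta_rot": [0, 0, 0]},
])

```text
clock: 7.65
position: [0.5571, 0.0195, 0.1953]
ee_rot: [0.173, -0.061, 0.983, 0.011]
contact_force: [0.2, -0.0, 0.1]
width: 0.0109
gripper_force: 59.8
```

```bash
python3 chk.py
```

```text
TCP [0.5571 0.0195 0.1953] inbox [-6.8 -0.3 81.3] lid o [-3.2 -0.3 71.3] tip [-66.2  -0.3  48.4] end [59.8 -0.3 94.2] tilt 20.0 yawerr 0.01
[ 0.2 -0.   0.1] [-0.03  0.23 -0.01] 0.010937530795397553 59.81834828853607 7.65 [-0.15  0.11  1.88  0.13  0.82 -1.92]
```

send_rows([
  {"gripper": 1, "linear": [0.0009, 0.0001, -0.0024], "delta_rot": [-0.0054, 0.0433, 0]},
  {"gripper": 1, "linear": [0.0018, 0.0002, -0.0047], "delta_rot": [-0.0108, 0.0866, 0]},
  {"gripper": 1, "linear": [0.0029, 0.0004, -0.007], "delta_rot": [-0.0162, 0.13, 0]},
  {"gripper": 1, "linear": [0.0039, 0.0005, -0.0092], "delta_rot": [-0.0215, 0.173, 0]},
  {"gripper": 1, "linear": [0.0048, 0.0006, -0.0116], "delta_rot": [-0.027, 0.2165, 0]},
  {"gripper": 1, "linear": [0.0056, 0.0007, -0.0139], "delta_rot": [-0.0323, 0.26, 0]},
  {"gripper": 1, "linear": [0.0056, 0.0007, -0.0139], "delta_rot": [-0.0323, 0.26, 0]},
])

```text
clock: 8.35
position: [0.5648, 0.0202, 0.181]
ee_rot: [0.044, -0.062, 0.997, 0.003]
contact_force: [0.2, 1.2, -0.2]
width: 0.011
gripper_force: 59.8
```

```bash
python3 chk.py
```

```text
TCP [0.5648 0.0202 0.181 ] inbox [ 0.9 -0.5 67. ] lid o [ 1.9 -0.5 56.4] tip [-64.9  -0.5  50.6] end [68.6 -0.5 62.3] tilt 5.0 yawerr -0.01
[ 0.2  1.2 -0.2] [-0.02  0.07 -0.07] 0.011009096520863945 59.76595222949982 8.35 [-0.1   0.25  1.68  0.02  1.13 -1.8 ]
```

send_rows([
  {"gripper": 1, "linear": [-0.0005, 0, -0.0022], "delta_rot": [-0.0054, 0.0433, 0]},
  {"gripper": 1, "linear": [-0.001, 0, -0.0044], "delta_rot": [-0.0108, 0.0866, 0]},
  {"gripper": 1, "linear": [-0.001, 0, -0.0044], "delta_rot": [-0.0108, 0.0866, 0]},
  {"gripper": 1, "linear": [-0.001, 0, -0.0055], "delta_rot": [-0.0108, 0.0866, 0]},
  {"gripper": 1, "linear": [-0.001, 0, -0.0055], "delta_rot": [-0.0108, 0.0866, 0]},
])

```text
clock: 8.85
position: [0.5627, 0.0202, 0.1767]
ee_rot: [0.001, -0.062, 0.998, 0.0]
contact_force: [1.6, 0.9, 1.5]
width: 0.0107
gripper_force: 60.2
```

```bash
python3 chk.py
```

```text
TCP [0.5627 0.0202 0.1767] inbox [-1.2 -0.2 62.7] lid o [-1.1 -0.2 52.1] tip [-68.1  -0.2  51.9] end [65.9 -0.2 52.3] tilt 0.2 yawerr 0.01
[1.6 0.9 1.5] [ 0.04 -0.18  0.03] 0.010726240628592287 60.15729904174805 8.85 [-0.09  0.29  1.62  0.    1.22 -1.78]
```

Light contact at about the expected height (1.5 N). I'll press down a little more.

send_rows([
  {"gripper": 1, "linear": [0, 0, -0.001], "delta_rot": [0, 0, 0]},
  {"gripper": 1, "linear": [0, 0, -0.001], "delta_rot": [0, 0, 0]},
  {"gripper": 1, "linear": [0, 0, -0.002], "delta_rot": [0, 0, 0]},
  {"gripper": 1, "linear": [0, 0, -0.002], "delta_rot": [0, 0, 0]},
])

```text
clock: 9.25
position: [0.5627, 0.0203, 0.1766]
ee_rot: [0.002, -0.062, 0.998, -0.0]
contact_force: [-1.6, 0.8, 11.9]
width: 0.0108
gripper_force: 61.7
```

```bash
python3 chk.py k3.png
```

```text
TCP [0.5627 0.0203 0.1766] inbox [-1.1 -0.2 62.6] lid o [-1.1 -0.2 52. ] tip [-68.1  -0.2  51.8] end [65.9 -0.2 52.3] tilt 0.2 yawerr 0.01
[-1.6  0.8 11.9] [ 0.06  0.38 -0.  ] 0.01079139386967492 61.72424912452698 9.25 [-0.09  0.29  1.62  0.    1.22 -1.78]
```

View pics/k3.png

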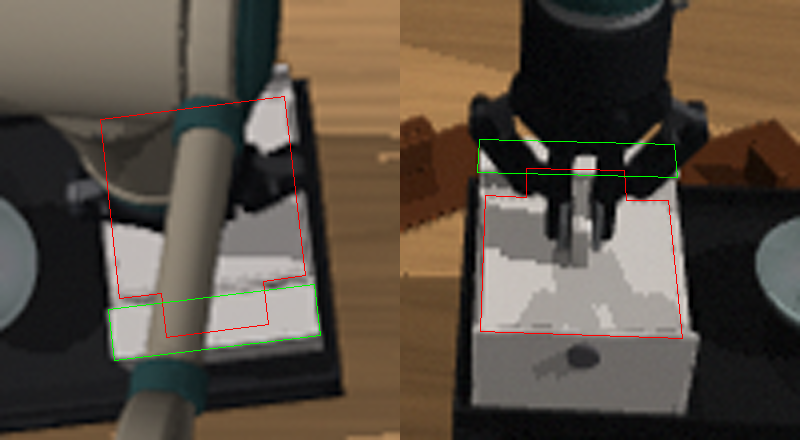

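The lid lies flat inside the back wall (edge at (480–683,333)), with the lip under the ledge (top view, (165–268,335)). Contact is firm at 12 N. I'll relieve the pressing, release and retreat.

send_rows([
  {"gripper": 1, "linear": [0, 0, 0.0015], "delta_rot": [0, 0, 0]},
  {"gripper": 0.2, "linear": [0, 0, 0.0015], "delta_rot": [0, 0, 0]},
  {"gripper": 0.2, "linear": [0, 0, 0.0015], "delta_rot": [0, 0, 0]},
  {"gripper": 0.2, "linear": [0, 0, 0.0015], "delta_rot": [0, 0, 0]},
  {"gripper": 0.2, "linear": [0, 0, 0.0015], "delta_rot": [0, 0, 0]},
  {"gripper": 0.2, "linear": [0, 0, 0.01], "delta_rot": [0, 0, 0]},
  {"gripper": 0.2, "linear": [0, 0, 0.03], "delta_rot": [0, 0, 0]},
  {"gripper": 0.2, "linear": [0, 0, 0.06], "delta_rot": [0, 0, 0]},
])

```text
clock: 10.15
position: [0.5611, 0.0203, 0.2334]
ee_rot: [-0.002, -0.062, 0.998, 0.0]
contact_force: [0.4, -0.0, 0.4]
width: 0.0346
gripper_force: 0.0
```

send_rows([
  {"gripper": 0.2, "linear": [0, 0, 0.05], "delta_rot": [0, 0, 0]},
  {"gripper": 0.2, "linear": [0, 0, 0.1], "delta_rot": [0, 0, 0]},
  {"gripper": 0.2, "linear": [-0.04, -0.03, 0.1], "delta_rot": [0, 0, 0]},
  {"gripper": 0.2, "linear": [-0.08, -0.06, 0.1], "delta_rot": [0, 0, 0]},
  {"gripper": 0.2, "linear": [-0.11, -0.1, 0.1], "delta_rot": [0, 0, 0]},
  {"gripper": 0.2, "linear": [-0.14, -0.14, 0.1], "delta_rot": [0, 0, 0]},
  {"gripper": 0.2, "linear": [-0.17, -0.18, 0.1], "delta_rot": [0, 0, 0]},
  {"gripper": 0.2, "linear": [-0.18, -0.2, 0.1], "delta_rot": [0, 0, 0]},
])

```text
clock: 10.95
position: [0.3794, -0.1819, 0.3349]
ee_rot: [-0.0, -0.06, 0.998, -0.001]
contact_force: [1.0, 0.9, -0.4]
width: 0.0343
gripper_force: 0.0
```

```bash
python3 - <<'E'
from h import *
t=grab('top')['pixels'][95:205,130:265]; s=grab('scene')['pixels'][170:300,240:400]
f=lambda a:cv2.resize(a,(400,int(400*a.shape[0]/a.shape[1])),interpolation=cv2.INTER_CUBIC)[:325]
cv2.imwrite('pics/e.png',np.hstack([f(t)[:324],f(s)[:324]]))
s=get_state();print(s['position'],s['contact_force'],s['width'],s['clock'])
E
```

```text
[ 0.38075916 -0.18205497  0.3346932 ] [ 0.52397958 -0.35340721  0.66182246] 0.03395551037175892 11.05
```

View pics/e.png

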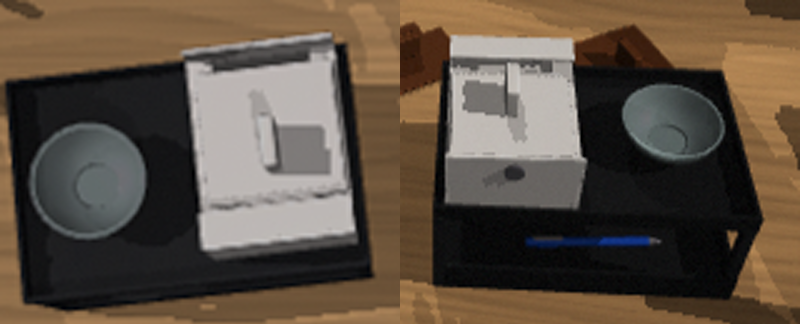

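The lid lies flat in the box with its lip under the ledge (front gap line at (270,200)) and a small gap at the back wall. The dish at (88,180) is where it was, and the robot is clear.

```bash
python3 -c "from rig import sign_off; print(sign_off())"
```

```text
the job is handed in; nothing more can be done
None
```

The lipped lid is flat in the coin box with its lip under the ledge, released at about 10 s on the robot's clock; the dish was not touched, and the job is handed in.

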